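# Snap the carbon wing joiner into the clip rack

### The arm

A 7-joint arm with a two-finger parallel gripper is mounted at the origin on the work surface. World frame = base frame: x ahead of the robot, y to its left, z up, the work surface at z = 0. Lengths are in m, angles in rad, forces in N, time in s.
With the tool pointing down it reaches from about 0.35 to 0.9 m from the base axis. Payload 19.9 kg.
Tool frame: the origin (TCP) lies on the mounting face of the last link; the fingertips stand 173 mm ahead of it and the grasp point (between the pads) lies env.hold_point_z ahead of it (env.hold_point_z is the distance from the TCP to the grasp point, in m); z points along the fingers, y is the line along which they close (so a half turn about z gives the same grasp; the last joint's range is limited). The gripper opens to 85 mm and grips with 20 to 120 N. Pads are 22 mm wide; open, the fingers measure 114 mm over their backs; the gripper's body (76 mm by 85 mm) begins 54 mm behind the grasp point. The pads swing forward as they close: fully open they stand 13 mm farther back than shut.
Start: joints at [1.188, 0.417, -0.01, 1.614, 0.005, 1.111, -0.053], TCP at [0.209, -0.589, 0.405] pointing down, gripper open.
Joint ranges: [-2.81, 2.81], [-0.39, 2.02], [-1.27, 1.25], [0.06, 2.57], [-1.19, 4.33], [0.19, 2], [-2.82, 2.82]. Speed limits (rad/s): [1.89, 1.89, 2.39, 2.39, 3.01, 3.01, 3.01].

### API

Orientations are given as a unit quaternion [w, x, y, z].
In Python, from plant import env gives the robot as it stands. The module is installed in compiled form; this text tells all that it offers.
- The arm moves only by the tool jog_arm, never from a script. Its argument "moves" is a list of rows, each a list of 2 entries, a list of its own where there are three numbers: the shift along the tool's x, y, z in cm, then the turn about the tool's z in degrees. A call has 1 to 8 rows; each row is the pose to reach, as a shift and turn from the pose commanded when the call began, along the tool's axes at that moment; what a row does not reach only later rows make up. A row lasts 1/8 s, in which the tool goes at most 62.5 mm and 10.7 degrees, less where a joint would pass 70% of its speed; a pose out of reach is approached as far as the arm can. A call with a gripper value outside its range is refused whole. "gripper" is the closure, from -1 (fully open) to 1 (shut), set as the call begins (left out, the last holds). The fingers move at their own pace and stop on an object; the grip force is fixed at half the most. Time passes only in rows, so rows that repeat a pose let the fingers close. It gives the time, the measured TCP pose, the force, the opening and the grip force at its end, in the units of the state.
- env.get_state(): the state, without advancing time (a new reading comes with each control period).
- env.capture(name): name is "side" or "top" or "wrist"; returns (picture, depth): 384x512x3 uint8, red, green, blue; 384x512 float32, m along the optical axis (not along the pixel's ray), 0 where there is no reading.
- env.camera_model(name): a dict with "K" (3x3 intrinsics, pixels), "origin" and "orientation" of the camera in the world. Camera axes: x right, y up, looking along -z (the intrinsics and any distortion apply to the point x, -y, -z); pixel columns grow to the right and rows downward; lengths in m; the calibration is good to about 2 mm. A picture is of the moment at which its call begins: read the wrist's pose just before it. camera_model takes no time and is no camera call; for the wrist camera it gives the pose at the moment of the call.
- env.sign_off(): hands the job in; it is judged then, once.
The state is a dict: "time_s": time; "qpos": joint angles; "qd": joint speeds; "effort": joint torques, N m; "eef_pos": TCP position; "tool_rot": TCP orientation; "force": force on the tool from outside, world axes, zero at the start; "torque": the same for the moment, N m; "grip_width": finger opening in m; "finger_force": force on a finger pad.
Only numpy, scipy, OpenCV 4.12 (cv2) and the standard library are available. Lean on these libraries where they do the work, as an engineer would, in place of code of your own. Each camera call takes 0.05 s, during which the arm holds its last target. There are 200 camera calls.

### The job

Put the black carbon wing-joiner tube with the red end stoppers away in the empty middle place of the clip rack: lay it across both spring clips, centred, and press it down with the gripper until it snaps fully home in both, then let go. Leave the aluminium tube and the wooden dowel where they lie.

Things in the scene. Friction and masses are not known exactly. Their poses are not given: they have to be found in the camera images.
- carbon_center (a point): Centre of the black carbon tube lying on the table: 18 mm in diameter, 200 mm long overall, about 90 g. The last 20 mm at each end is a red hexagonal stopper, 32 mm across flats, so the tube's axis lies 16 mm above the table and it does not roll. Its own x axis runs along the tube.
- seat (a point): Centre of the tube when home in the rack's empty place, 50 mm above the table; x = line of the tube, z up. Two clips, 14 mm wide, at x = -48 and +48 mm: sprung jaws, mouth 37 mm wide 30 mm above this point, 13 mm throat 8 mm above it, passed with 8 to 18 N in all; then firm stops. Between them only the fixed board, 38 mm below. Stored drivers 100 mm off along y, at like height.
- alu_center (a point): Centre of the aluminium tube with blue stoppers, a bystander of the same size and shape as the carbon tube. Its x axis runs along the tube.
- dowel_center (a point): Centre of the light wooden dowel with yellow stoppers, a bystander of the same size and shape as the carbon tube. Its x axis runs along the dowel.

How it is judged:
On the way:
1. the carbon tube is home in both clips while the gripper still touches it (pressed in, not dropped in) (horizontal distance between carbon_center and seat below 0.02 m and z of carbon_center in the frame of seat between -0.006 and 0.006 m and angle between the x axis of carbon_center and the x axis of seat, either way round below 0.15 rad and contact force between the fingers and carbon above 0.3 N), for 0.05 s.
At the end, for the whole second after the job is handed in: The carbon tube lies home in both clips of the middle place: its centre within 20 mm of the seat point in plan and 6 mm in height, its axis within 0.15 rad of the seat's, released and at rest; the aluminium tube and the dowel are within 30 mm of where they started (horizontal distance between carbon_center and seat below 0.02 m and z of carbon_center in the frame of seat between -0.006 and 0.006 m and angle between the x axis of carbon_center and the x axis of seat, either way round below 0.15 rad and contact force between the fingers and carbon below 0.1 N and linear speed of carbon below 0.02 m/s and distance of each of alu_center, dowel_center from where it was at the start of the episode below 0.03 m); the robot touches nothing.
It fails at once if the aluminium tube is moved by more than 30 mm (distance of alu_center from where it was at the start of the episode above 0.03 m).
It fails at once if the wooden dowel is moved by more than 30 mm (distance of dowel_center from where it was at the start of the episode above 0.03 m).
It also fails if it takes over 40 s, if anything falls off the work surface, if the arm or the gripper's body presses on something with over 40 N, if the wrist force passes 120 N, or if a joint passes its speed limit or range.

## Working session

There is one attempt and no reset: what is moved stays moved. The work goes in short steps, Python scripts to look and compute and a tool call to move; the robot and the scene stay as the last step left them, time stands still between calls to the robot, and variables do not carry over. Pictures are saved under pics/ and viewed, at most 10 in all, crops included, and the job is handed in when it is done.

Besides the shell and the picture viewer there is one more tool, called after "Request:" as name(argument=value, ...), one argument or row to a line, values as JSON. jog_arm: Moves the arm, as the interface text tells. Its arguments: {"type":"object","properties":{"moves":{"type":"array","items":{"type":"array"}},"gripper":{"type":"number"}},"required":["moves"]}

```bash
mkdir -p pics
cat > h.py <<'E'
import numpy as np, cv2
from scipy.spatial.transform import Rotation as R
from plant import env
def rot(q): return R.from_quat([q[1],q[2],q[3],q[0]])
def cloud(name):
    m=env.camera_model(name); im,d=env.capture(name)
    K=np.array(m["K"]); v,u=np.mgrid[:384,:512]
    p=np.stack([(u-K[0,2])/K[0,0]*d,-(v-K[1,2])/K[1,1]*d,-d],-1)
    w=rot(m["orientation"]).apply(p.reshape(-1,3)).reshape(384,512,3)+np.array(m["origin"])
    w[d==0]=np.nan
    return im,d,w
E
python3 - <<'E'
from h import *
s=env.get_state(); print({k:np.round(v,3) for k,v in s.items()}, env.hold_point_z)
for n in("top","side"):
    m=env.camera_model(n); print(n,m)
    im,d,w=cloud(n); np.savez(n+"0.npz",im=im,d=d,w=w)
    cv2.imwrite(f"pics/{n}0.png",cv2.resize(im[:,:,::-1],(768,576)))
E
```

```text
{'time_s': np.float64(0.0), 'qpos': array([ 1.189,  0.418, -0.01 ,  1.614,  0.005,  1.111, -0.053]), 'qd': array([-0.001, -0.001, -0.001,  0.001, -0.   ,  0.   ,  0.001]), 'effort': array([-0.0000e+00, -8.6444e+01,  6.7900e-01, -4.3490e+01,  1.9000e-02,
        7.0000e-03, -0.0000e+00]), 'eef_pos': array([ 0.209, -0.589,  0.404]), 'tool_rot': array([-0.001,  0.986,  0.17 , -0.   ]), 'force': array([-0.182,  0.157,  0.434]), 'torque': array([ 0.009, -0.02 , -0.009]), 'finger_force': np.float64(0.0), 'grip_width': np.float64(0.085)} 0.1547
top {'K': array([[385.96333266,   0.        , 258.93349145],
       [  0.        , 385.96333266, 190.47981096],
       [  0.        ,   0.        ,   1.        ]]), 'origin': array([ 0.42592093, -0.05710952,  0.98441916]), 'orientation': array([ 0.7080805 ,  0.03075325, -0.05020331, -0.70367313])}
side {'K': array([[354.18130451,   0.        , 257.5627966 ],
       [  0.        , 354.18130451, 198.97230414],
       [  0.        ,   0.        ,   1.        ]]), 'origin': array([ 0.45684525, -0.68956722,  0.63208747]), 'orientation': array([ 0.91296959,  0.40193067, -0.03053866, -0.06329029])}
```

View pics/top0.png

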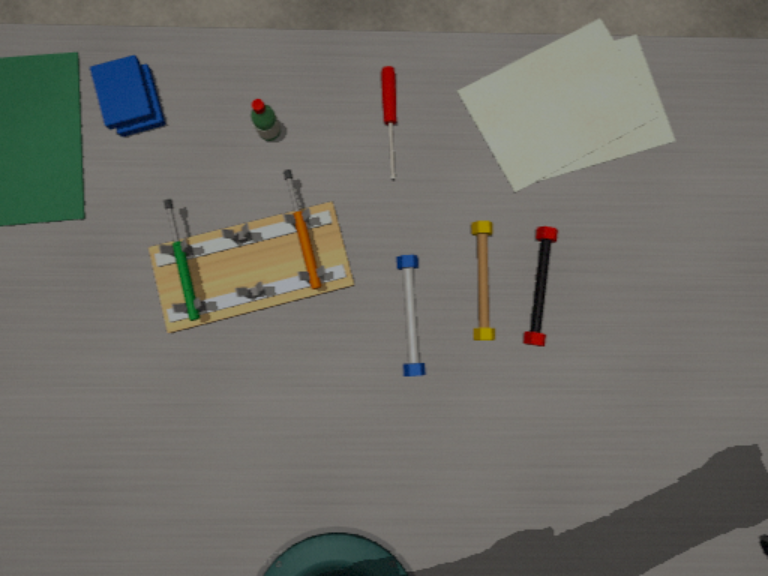

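View pics/side0.png

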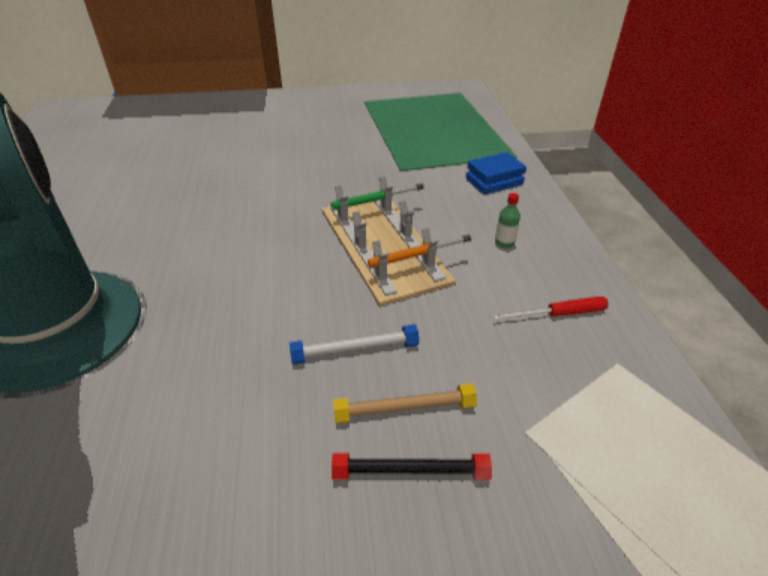

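The top view shows the carbon tube at about (540,286), aluminium at (411,316), dowel at (484,281). The empty middle clips are at about (238,235) and (253,292), between the green and orange drivers. Next I measure them.

Run:
```python
from h import *
def ang(v): return np.degrees(np.arctan2(v[1],v[0]))
res={}
for n in("top","side"):
    f=np.load(n+"0.npz"); im=f["im"].astype(int); w=f["w"]; h=cv2.cvtColor(f["im"],cv2.COLOR_RGB2HSV)
    H,S,V=h[...,0],h[...,1],h[...,2]
    z=w[...,2]
    inr=(w[...,0]>.25)&(w[...,0]<.75)&(w[...,1]<.05)&(w[...,1]>-.4)
    print(n,"table z",np.nanmedian(z[inr]))
    for c,msk in(("red",((H<6)|(H>174))&(S>170)&inr&(z>.008)&(w[...,1]<-.15)),("blue",(H>100)&(H<125)&(S>120)&inr&(z>.008)&(w[...,0]<.62)),("yel",(H>20)&(H<32)&(S>180)&inr&(z>.008))):
        k,l,st,ce=cv2.connectedComponentsWithStats(msk.astype(np.uint8))
        ids=[i for i in np.argsort(-st[1:,4])+1][:2]
        P=[]
        for i in ids:
            q=w[l==i]; top=q[q[:,2]>np.nanpercentile(q[:,2],90)-.006]
            P.append((top.min(0)+top.max(0))/2); print(c,st[i,4],ce[i].round(0),P[-1].round(4),"maxz",np.percentile(q[:,2],95).round(4))
        P=np.array(P); d=P[0]-P[1]; print("  centre",P.mean(0).round(4),"len",np.linalg.norm(d).round(4),"ang",ang(d if d[0]>0 else -d).round(2))
# rack
f=np.load("top0.npz"); w=f["w"]; z=w[...,2]
m=(w[...,0]>.38)&(w[...,0]<.68)&(w[...,1]>.03)&(w[...,1]<.36)&(z>.03)
k,l,st,ce=cv2.connectedComponentsWithStats(m.astype(np.uint8))
for i in range(1,k):
    if st[i,4]>3:
        q=w[l==i]; print("hi",st[i,4],ce[i].round(1),q.min(0).round(3),q.max(0).round(3),q.mean(0).round(4))
# board rectangle
h=cv2.cvtColor(f["im"],cv2.COLOR_RGB2HSV)
m=(w[...,0]>.35)&(w[...,0]<.7)&(w[...,1]>.0)&(w[...,1]<.4)&(z>.006)&(z<.02)
q=w[m]; print("board z",np.median(q[:,2])); r=cv2.minAreaRect((q[:,:2]*1000).astype(np.float32)); print(r)
cv2.imwrite("pics/rack.png",cv2.resize(f["im"][120:235,90:245,::-1],(775,575),interpolation=cv2.INTER_CUBIC))
```

```text
top table z 0.0011253411277467595
red 119 [356. 225.] [ 0.4514 -0.3256  0.0326] maxz 0.0348
red 113 [364. 155.] [ 0.6283 -0.3511  0.0333] maxz 0.0349
  centre [ 0.5399 -0.3383  0.033 ] len 0.1787 ang -8.23
blue 112 [275. 246.] [ 0.3992 -0.1233  0.0326] maxz 0.0346
blue 109 [271. 174.] [ 0.5785 -0.112   0.0335] maxz 0.0351
  centre [ 0.4889 -0.1176  0.033 ] len 0.1797 ang 3.6
yel 117 [322. 222.] [ 0.4585 -0.2409  0.0321] maxz 0.0349
yel 114 [321. 151.] [ 0.6379 -0.2411  0.0322] maxz 0.0344
  centre [ 0.5482 -0.241   0.0321] len 0.1794 ang -0.06
side table z 0.0014203280919796724
red 174 [226. 311.] [ 0.4506 -0.3319  0.0317] maxz 0.0342
red 123 [321. 308.] [ 0.6283 -0.3559  0.032 ] maxz 0.0345
  centre [ 0.5394 -0.3439  0.0318] len 0.1794 ang -7.7
blue 119 [197. 234.] [ 0.3998 -0.1292  0.0322] maxz 0.0345
blue 114 [274. 223.] [ 0.5787 -0.1175  0.0321] maxz 0.0342
  centre [ 0.4892 -0.1233  0.0321] len 0.1793 ang 3.72
yel 140 [311. 263.] [ 0.6376 -0.2452  0.0316] maxz 0.0345
yel 136 [227. 273.] [ 0.4584 -0.2467  0.0317] maxz 0.0342
  centre [ 0.548  -0.2459  0.0316] len 0.1791 ang 0.47
hi 544 [202.3 162.6] [0.528 0.03  0.03 ] [0.679 0.088 0.085] [0.5993 0.0551 0.0608]
hi 703 [120.7 179.7] [0.476 0.214 0.032] [0.671 0.284 0.085] [0.5562 0.2493 0.0598]
hi 132 [157.2 155.6] [0.605 0.141 0.03 ] [0.627 0.184 0.084] [0.615  0.1639 0.0611]
hi 124 [166.2 193.8] [0.513 0.117 0.03 ] [0.535 0.159 0.084] [0.5225 0.1393 0.0611]
board z 0.013358110898575914
((527.60205078125, 196.38014221191406), (387.11175537109375, 341.09515380859375), 87.02776336669922)
```

View pics/rack.png

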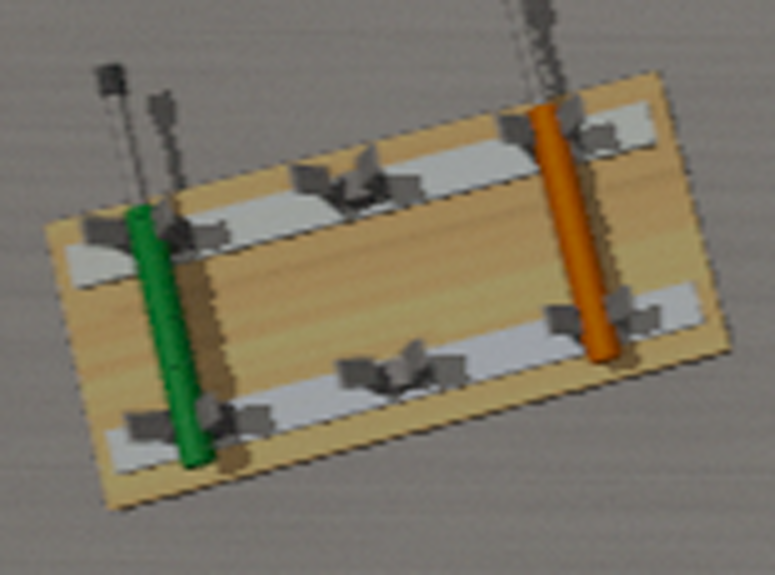

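The crop shows the middle pair of clips standing free at about (358,185) and (402,370), with the drivers either side. Top and side cameras differ by 5 mm in y, so I go over the tube for a wrist view.

```bash
cat >> h.py <<'E'
def plan(x,y,z,yaw):
    "shift in tool axes (cm) and turn (deg) to put TCP at x,y,z with tool x heading yaw (deg)"
    s=env.get_state(); r=rot(s["tool_rot"]); p=np.array(s["eef_pos"]); M=r.as_matrix()
    h=np.degrees(np.arctan2(M[1,0],M[0,0])); t=(h-yaw+90)%180-90
    print("t",round(float(s["time_s"]),2),"pose",p.round(4),"head",round(h,2),"tilt",np.round(M[:,2],4),"F",np.round(s["force"],1),"w",round(float(s["grip_width"]),4),"ff",round(float(s["finger_force"]),1))
    print("shift cm",(r.inv().apply(np.array([x,y,z])-p)*100).round(2),"turn",round(t,2),"q7",round(s["qpos"][6],2))
E
python3 -c "
from h import *
plan(.54,-.341,.33,-8)"
```

```text
t 0.1 pose [ 0.2089 -0.5889  0.4041] head 19.53 tilt [-4.e-04  1.e-03 -1.e+00] F [ 0.7  0.  -0.3] w 0.0856 ff 0.0
shift cm [ 39.5  -12.29   7.42] turn 27.53 q7 -0.05
```

Request:
jog_arm(
  moves=[
    [[5.5,-1.7,1],4],
    [[11,-3.4,2],8],
    [[16.5,-5.1,3],12],
    [[22,-6.8,4],16],
    [[27.5,-8.5,5],20],
    [[33,-10.2,6],24],
    [[39.5,-12.3,7.4],27.5],
    [[39.5,-12.3,7.4],27.5],
  ],
)

```text
time_s: 1.1
eef_pos: [0.5433, -0.3368, 0.3292]
tool_rot: [-0.001, 0.998, -0.067, -0.0]
force: [-0.4, -0.3, -1.0]
grip_width: 0.0857
finger_force: 0.0
```

Request:
jog_arm(
  moves=[
    [[0,0,0],0],
    [[0,0,0],0],
    [[0,0,0],0],
  ],
)

```text
time_s: 1.48
eef_pos: [0.5392, -0.3422, 0.331]
tool_rot: [0.0, 0.998, -0.07, 0.0]
force: [-1.1, 0.1, 0.4]
grip_width: 0.0855
finger_force: 0.0
```

Run:
```python
from h import *
plan(.54,-.341,.33,-8)
im,d,w=cloud("wrist"); np.savez("wr0.npz",im=im,d=d,w=w)
cv2.imwrite("pics/wr0.png",im[:,:,::-1])
z=w[...,2]; print("table",np.nanmedian(z))
h=cv2.cvtColor(im,cv2.COLOR_RGB2HSV); H,S=h[...,0],h[...,1]
m=((H<6)|(H>174))&(S>150)&(z>.008)
k,l,st,ce=cv2.connectedComponentsWithStats(m.astype(np.uint8)); P=[]
for i in (np.argsort(-st[1:,4])+1)[:2]:
    q=w[l==i]; top=q[q[:,2]>np.nanpercentile(q[:,2],90)-.006]
    P.append((top.min(0)+top.max(0))/2); print(st[i],P[-1].round(4),top.mean(0).round(4))
P=np.array(P);d=P[0]-P[1];print(P.mean(0),np.linalg.norm(d),np.degrees(np.arctan2(d[1],d[0])))
```

```text
t 1.48 pose [ 0.5392 -0.3422  0.331 ] head -8.08 tilt [ 1.e-04 -4.e-04 -1.e+00] F [-1.1  0.1  0.4] w 0.0855 ff 0.0
shift cm [ 0.06 -0.13  0.1 ] turn -0.08 q7 -1.22
table 0.002677655311743965
[236  74  38  23 818] [ 0.6286 -0.3531  0.0329] [ 0.6285 -0.3532  0.0338]
[240 238  30  27 595] [ 0.4511 -0.3277  0.0324] [ 0.4521 -0.3277  0.0335]
[ 0.53989184 -0.34036504  0.03265628] 0.17929617392856956 -8.137660583465035
```

View pics/wr0.png

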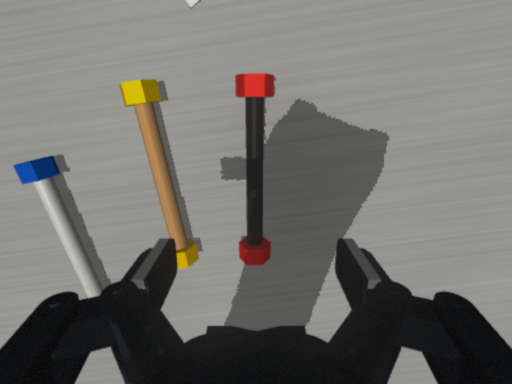

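The wrist view has the tube running from (255,85) to (255,250), midway between the fingers, and the dowel is clear to the left. It measures at (0.540, -0.340), heading -8.1°, so I descend.

Request:
jog_arm(
  moves=[
    [[0,-0.15,5],0],
    [[0,-0.15,9],0],
    [[0,-0.15,12],0],
    [[0,-0.15,14],0],
    [[0,-0.15,15],0],
    [[0,-0.15,15.4],0],
    [[0,-0.15,15.4],0],
    [[0,-0.15,15.4],0],
  ],
)

```text
time_s: 2.52
eef_pos: [0.5405, -0.3398, 0.1775]
tool_rot: [0.0, 0.998, -0.07, 0.0]
force: [-0.0, -0.5, 0.1]
grip_width: 0.0855
finger_force: 0.0
```

Request:
jog_arm(
  moves=[
    [[0,0,0],0],
    [[0,0,0],0],
    [[0,0,0],0],
    [[0,0,0],0],
    [[0,0,0],0],
    [[0,0,0],0],
    [[0,0,0],0],
    [[0,0,0],0],
  ],
  gripper=1,
)

```text
time_s: 3.52
eef_pos: [0.5403, -0.3397, 0.1768]
tool_rot: [0.0, 0.998, -0.07, 0.0]
force: [-2.5, -0.1, 5.8]
grip_width: 0.0161
finger_force: 58.6
```

Request:
jog_arm(
  moves=[
    [[0,0,-1],0],
    [[0,0,-4],0],
    [[0,0,-8],0],
    [[0,0,-12],0],
    [[0,0,-16],0],
    [[0,0,-17],0],
    [[0,0,-17],0],
    [[0,0,-17],0],
  ],
)

```text
time_s: 4.53
eef_pos: [0.54, -0.3395, 0.3453]
tool_rot: [-0.0, 0.998, -0.07, -0.001]
force: [-0.4, 0.3, -1.8]
grip_width: 0.0157
finger_force: 58.7
```

Run:
```python
from h import *
from scipy.optimize import minimize
f=np.load("top0.npz")
for n in("top0","side0"):
    w=np.load(n+".npz")["w"].reshape(-1,3)
    u=np.array([np.cos(np.radians(14.9)),np.sin(np.radians(14.9))]); v=np.array([-u[1],u[0]]); c=np.array([.5695,.1512])
    for sx in(-1,1):
        a=(w[:,:2]-c)@u-sx*.048; b=(w[:,:2]-c)@v
        m=(abs(a)<.015)&(abs(b)<.035)&(w[:,2]>.03)
        A,B,Z=a[m]*1e3,b[m]*1e3,w[m,2]*1e3
        print(n,sx,m.sum(),"along",np.percentile(A,[3,50,97]).round(1),"across",np.percentile(B,[3,50,97]).round(1))
        for z0 in(30,45,60,70):
            k=(Z>z0)&(Z<z0+(15 if z0<60 else 12)); 
            if k.sum()>4: print("   z",z0,np.percentile(B[k],[2,98]).round(1), "L",B[k&(B<0)].mean().round(1),"R",B[k&(B>0)].mean().round(1), k.sum())
plan(.5695,.1512,.345,14.9)
```

```text
top0 -1 124 along [-6.4 -0.7  6.7] across [-21.5   3.1  19.1]
   z 30 [-15.2  10.7] L -5.5 R 4.3 39
   z 45 [-15.    6.6] L -12.4 R 8.2 6
   z 60 [-15.9  13.4] L -12.4 R 9.0 40
   z 70 [-22.6  19.8] L -19.1 R 15.6 43
top0 1 132 along [-6.6 -1.3  6.8] across [-21.    3.2  19. ]
   z 30 [-14.8   9.9] L -5.7 R 4.3 40
   z 45 [-14.4  12.2] L -9.9 R 10.4 9
   z 60 [-15.  13.] L -12.0 R 8.9 42
   z 70 [-22.   19.9] L -18.6 R 15.4 47
side0 -1 146 along [-5.9 -0.7  7.7] across [-21.9 -10.8  15.8]
   z 30 [-17.3   9.4] L -13.6 R 6.0 41
   z 45 [-17.5  10.3] L -15.1 R 7.2 32
   z 60 [-18.4  12.4] L -15.7 R 8.1 39
   z 70 [-23.8  17.4] L -20.8 R 13.2 41
side0 1 144 along [-6.2 -0.6  7.9] across [-21.6 -10.2  15.9]
   z 30 [-17.5   9.5] L -12.0 R 5.8 40
   z 45 [-17.5   9.4] L -15.4 R 7.5 33
   z 60 [-17.7  13.6] L -15.2 R 8.3 41
   z 70 [-22.6  17.3] L -19.9 R 13.8 35
t 4.53 pose [ 0.54   -0.3395  0.3453] head -7.97 tilt [-0.0017  0.0011 -1.    ] F [-0.4  0.3 -1.8] w 0.0157 ff 58.7
shift cm [ -3.88 -49.     0.08] turn -22.87 q7 -1.22
```

Request:
jog_arm(
  moves=[
    [[-0.5,-5,0],-3],
    [[-1,-11,0],-6],
    [[-1.5,-17,0],-9],
    [[-2,-23,0],-12],
    [[-2.5,-29,0],-15],
    [[-3,-35,0],-18],
    [[-3.5,-41,0],-21],
    [[-3.9,-46,0],-22.9],
  ],
)

```text
time_s: 5.52
eef_pos: [0.565, 0.1237, 0.3456]
tool_rot: [-0.0, 0.991, 0.131, -0.001]
force: [0.9, 0.4, -0.2]
grip_width: 0.0158
finger_force: 58.8
```

Request:
jog_arm(
  moves=[
    [[1.2,-2.8,0],0],
    [[1.2,-2.8,0],0],
    [[1.2,-2.8,0],0],
    [[1.2,-2.8,0],0],
  ],
)

```text
time_s: 6.02
eef_pos: [0.5699, 0.1504, 0.3463]
tool_rot: [0.0, 0.992, 0.129, -0.0]
force: [-0.4, -0.5, -0.8]
grip_width: 0.0161
finger_force: 58.8
```

Run:
```python
from h import *
plan(.570,.1500,.345,14.9)
im,d,w=cloud("wrist"); np.savez("wr1.npz",im=im,d=d,w=w)
cv2.imwrite("pics/wr1.png",im[:,:,::-1])
```

```text
t 6.03 pose [0.5699 0.1504 0.3463] head 14.84 tilt [-7.e-04 -5.e-04 -1.e+00] F [-0.4 -0.5 -0.8] w 0.0161 ff 58.8
shift cm [-0.    0.04  0.13] turn -0.06 q7 -1.74
```

View pics/wr1.png

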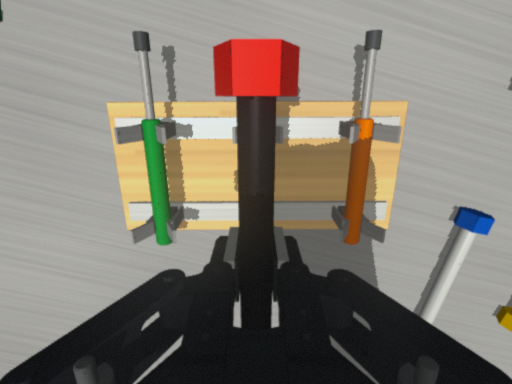

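The wrist view shows the held tube (column about 256) midway between the green (150) and orange (362) drivers. The middle clips are hidden behind it, so I measure relative offsets from the same picture.

Run:
```python
from h import *
u=np.array([np.cos(np.radians(14.9)),np.sin(np.radians(14.9))]); v=np.array([-u[1],u[0]]); c=np.array([.570,.150])
for n in("wr1","top0","side0"):
    f=np.load(n+".npz"); w=f["w"].reshape(-1,3); h=cv2.cvtColor(f["im"],cv2.COLOR_RGB2HSV).reshape(-1,3)
    a=(w[:,:2]-c)@u*1e3; b=(w[:,:2]-c)@v*1e3; z=w[:,2]*1e3
    def rep(t,m):
        if m.sum()<6: return
        p=np.polyfit(a[m],b[m],1); print(n,t,m.sum(),"across@0 %.1f slope deg %.2f"%(p[1],np.degrees(np.arctan(p[0]))),"b mid %.1f"%np.mean(np.percentile(b[m],[3,97])),"a",np.percentile(a[m],[2,98]).round(1),"zmax %.1f"%np.percentile(z[m],97))
    H,S,V=h.T
    rep("green",(abs(b-100)<25)&(abs(a)<90)&(z>45)&(S>150)&(H>45)&(H<80))
    rep("orange",(abs(b+100)<25)&(abs(a)<90)&(z>45)&(S>150)&(H>5)&(H<20))
    rep("plates",(abs(b)<150)&(abs(a)<70)&(z<17)&(z>6)&(S<60)&(V>110))
    rep("board",(abs(b)<190)&(abs(a)<90)&(z<20)&(z>6)&(S>60)&(H>8)&(H<25))
    if n=="wr1":
        rep("tube",(abs(b)<20)&(z>150)&(a>35)&(a<80)&(V<60))
        m=(abs(b)<30)&(z>150)&(a>60)&(S>150)&((H<6)|(H>174)); rep("stop",m)
        for s in(1,):
            k=(abs(b)<28)&(a>30)&(a<66)&(z>25)&(z<100); rep("clip",k&(z>60))
```

```text
wr1 green 1690 across@0 97.7 slope deg 0.02 b mid 98.1 a [-63.6  57.8] zmax 62.0
wr1 orange 2049 across@0 -99.0 slope deg 0.14 b mid -99.6 a [-63.8  58.4] zmax 61.9
wr1 plates 130 across@0 58.1 slope deg -6.45 b mid -1.5 a [-37.5  60. ] zmax 16.9
wr1 board 17799 across@0 -1.9 slope deg -0.60 b mid -0.7 a [-69.7  74.2] zmax 15.7
wr1 tube 3073 across@0 0.8 slope deg -0.51 b mid 0.4 a [36.  78.1] zmax 197.3
wr1 stop 4630 across@0 -0.5 slope deg 0.58 b mid 0.4 a [79.7 99. ] zmax 204.8
wr1 clip 217 across@0 -6.7 slope deg 3.11 b mid -0.5 a [41.8 55.3] zmax 83.1
top0 green 314 across@0 97.2 slope deg 0.14 b mid 97.6 a [-67.4  54.2] zmax 62.0
top0 orange 349 across@0 -101.0 slope deg 0.00 b mid -100.9 a [-67.1  56.5] zmax 61.8
top0 plates 190 across@0 -0.3 slope deg 2.78 b mid 0.4 a [-58.5  59.7] zmax 16.9
top0 board 4430 across@0 -2.3 slope deg -2.65 b mid -0.7 a [-73.3  72.8] zmax 16.4
side0 green 128 across@0 92.1 slope deg -0.06 b mid 92.7 a [-66.4  39.4] zmax 59.9
side0 orange 204 across@0 -106.6 slope deg 0.50 b mid -105.5 a [-67.   41.6] zmax 61.4
side0 plates 62 across@0 -32.9 slope deg -2.84 b mid -13.7 a [-58.3  52.6] zmax 16.8
side0 board 1895 across@0 -39.9 slope deg -7.23 b mid -15.9 a [-73.7  71.4] zmax 15.7
```

Clips, drivers and tube agree to within about 1 mm. I shift 1 mm across, then descend to the mouth of the clips and press.

Request:
jog_arm(
  moves=[
    [[0,0.1,4],0],
    [[0,0.1,7.5],0],
    [[0,0.1,9.5],0],
    [[0,0.1,10.5],0],
    [[0,0.1,11],0],
    [[0,0.1,11],0],
    [[0,0.1,11],0],
  ],
)

```text
time_s: 6.95
eef_pos: [0.5703, 0.1506, 0.2374]
tool_rot: [-0.0, 0.992, 0.13, 0.001]
force: [-0.6, -0.4, -1.4]
grip_width: 0.0159
finger_force: 58.8
```

Request:
jog_arm(
  moves=[
    [[0,0,0.4],0],
    [[0,0,0.8],0],
    [[0,0,1.2],0],
    [[0,0,1.6],0],
    [[0,0,1.9],0],
    [[0,0,2.2],0],
    [[0,0,2.4],0],
    [[0,0,2.4],0],
  ],
)

```text
time_s: 7.95
eef_pos: [0.57, 0.1502, 0.2121]
tool_rot: [0.0, 0.992, 0.13, -0.0]
force: [2.2, -3.8, -7.3]
grip_width: 0.0159
finger_force: 58.6
```

Request:
jog_arm(
  moves=[
    [[0,0,0.1],0],
    [[0,0,0.15],0],
    [[0,0,0.2],0],
    [[0,0,0.2],0],
  ],
)

```text
time_s: 8.45
eef_pos: [0.5701, 0.1505, 0.2108]
tool_rot: [-0.0, 0.992, 0.13, -0.0]
force: [-1.4, -5.3, 1.6]
grip_width: 0.0158
finger_force: 59.6
```

```bash
cat > chk.py <<'E'
from h import *
plan(.570,.1495,.2105,14.9)
u=np.array([np.cos(np.radians(14.9)),np.sin(np.radians(14.9))]); v=np.array([-u[1],u[0]]); c=np.array([.570,.1495])
for n in("top","side"):
    im,d,w=cloud(n); h=cv2.cvtColor(im,cv2.COLOR_RGB2HSV); H,S,V=[h[...,i] for i in range(3)]
    a=(w[...,:2]-c)@u*1e3; b=(w[...,:2]-c)@v*1e3; z=w[...,2]*1e3
    for s in(-1,1):
        m=(abs(b)<30)&(a*s>60)&(a*s<120)&(z>25)&(z<100)&(S>150)&((H<6)|(H>174))
        if m.sum()>5: 
            q=z[m];zt=np.percentile(q,90);t=m&(z>zt-5)
            print(n,s,m.sum(),"top z %.1f axis %.1f"%(zt,zt-18),"a",np.percentile(a[t],[2,98]).round(1),"b",np.percentile(b[t],[2,98]).round(1))
E
python3 chk.py
```

```text
t 8.45 pose [0.5701 0.1505 0.2108] head 14.93 tilt [-1.e-04 -0.e+00 -1.e+00] F [-1.4 -5.3  1.6] w 0.0158 ff 59.6
shift cm [-0.03  0.1   0.03] turn 0.03 q7 -1.79
top -1 32 top z 62.9 axis 44.9 a [-99.6 -82. ] b [-13.3  -9.4]
side -1 108 top z 67.6 axis 49.6 a [-99.4 -81.3] b [-12.1   6. ]
side 1 91 top z 67.2 axis 49.2 a [78.7 97.8] b [-12.5   8.4]
```

Both stoppers read about 49–50 mm axis height, so the tube is nearly home. I press a little further to feel the stops.

Request:
jog_arm(
  moves=[
    [[0,0,0.1],0],
    [[0,0,0.2],0],
    [[0,0,0.3],0],
    [[0,0,0.3],0],
  ],
)

```text
time_s: 9.05
eef_pos: [0.5702, 0.1507, 0.2102]
tool_rot: [0.0, 0.992, 0.13, 0.0]
force: [-19.0, -11.6, 50.2]
grip_width: 0.0158
finger_force: 65.1
```

The force rose to 50 N with almost no travel, so the tube is on its stops. I ease off, open, retreat and check.

Request:
jog_arm(
  moves=[
    [[0,0,-0.3],0],
    [[0,0,-0.3],0],
  ],
)

```text
time_s: 9.3
eef_pos: [0.5702, 0.1505, 0.2108]
tool_rot: [-0.0, 0.992, 0.13, 0.0]
force: [-0.4, -3.4, 3.3]
grip_width: 0.0158
finger_force: 59.8
```

Request:
jog_arm(
  moves=[
    [[0,0,0],0],
    [[0,0,0],0],
    [[0,0,0],0],
    [[0,0,0],0],
    [[0,0,0],0],
    [[0,0,0],0],
  ],
  gripper=-0.2,
)

```text
time_s: 10.05
eef_pos: [0.5701, 0.1505, 0.2107]
tool_rot: [-0.0, 0.992, 0.13, -0.0]
force: [0.0, 0.3, -0.5]
grip_width: 0.0512
finger_force: 0.0
```

Request:
jog_arm(
  moves=[
    [[0,0,-1],0],
    [[0,0,-3],0],
    [[0,0,-6],0],
    [[0,0,-10],0],
    [[0,0,-14],0],
    [[-4,0,-18],0],
    [[-8,0,-18],0],
    [[-8,0,-18],0],
  ],
)

```text
time_s: 11.05
eef_pos: [0.4909, 0.1295, 0.3928]
tool_rot: [0.0, 0.992, 0.13, 0.001]
force: [0.1, 0.0, 0.2]
grip_width: 0.0511
finger_force: 0.0
```

```bash
python3 chk.py
python3 - <<'E'
from h import *
im,_=env.capture("wrist"); cv2.imwrite("pics/wr2.png",im[:,:,::-1])
im,_=env.capture("side"); cv2.imwrite("pics/side2.png",cv2.resize(im[90:330,150:400,::-1],(625,600)))
E
```

```text
t 11.05 pose [0.4909 0.1295 0.3928] head 14.94 tilt [ 2.2e-03 -4.0e-04 -1.0e+00] F [0.1 0.  0.2] w 0.0511 ff 0.0
shift cm [ 8.12  0.09 18.25] turn 0.04 q7 -1.71
top -1 129 top z 68.3 axis 50.3 a [-99.7 -81. ] b [-9.3 12.1]
top 1 136 top z 68.4 axis 50.4 a [79.9 99.3] b [-9.6 11.2]
side -1 101 top z 67.9 axis 49.9 a [-99.6 -81.5] b [-13.4   5.3]
side 1 87 top z 67.3 axis 49.3 a [80.4 98.6] b [-13.4   5.6]
```

View pics/side2.png

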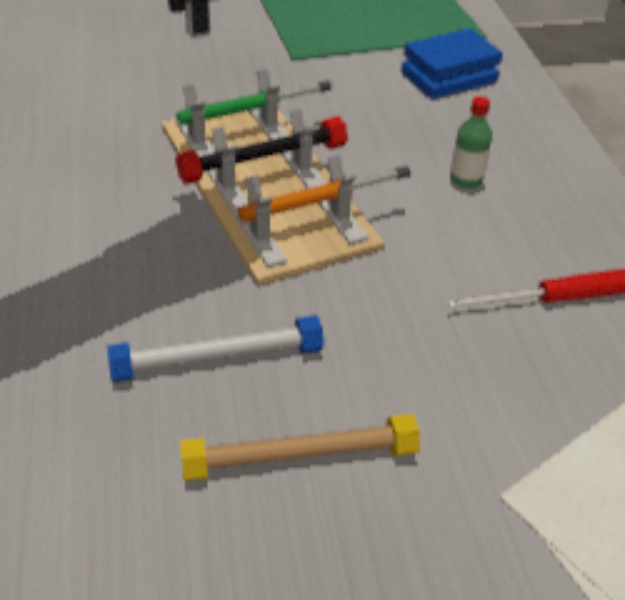

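The side crop shows the tube seated in both middle clips (stoppers at (190,165) and (335,132)) at 50 mm height, level and centred. The aluminium tube and dowel are where they were.

```bash
python3 -c "
from plant import env
print(env.sign_off())"
```

```text
the job is handed in; nothing more can be done
None
```

The carbon tube is snapped fully home and centred in both middle clips and released; the aluminium tube and dowel were not disturbed, and I handed the job in at about 11 s of the 40 s allowed (the hand-in returned no verdict).

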